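Put the things back on the rack tiers that match them

ROBOT

A 6-joint arm with a two-finger parallel gripper is mounted at the origin on the work surface. World frame = base frame: x ahead of the robot, y to its left, z up, the work surface at z = 0. Lengths are in mm, angles in rad, forces in N, time in s.
With the tool pointing down it reaches from about 275 to 1000 mm from the base axis. Payload 8.4 kg.
Tool frame: the origin (TCP) lies midway between the tips of the shut fingers; the grasp point (between the pads) lies 19 mm behind it; z points along the fingers, y is the line along which they close (so a half turn about z gives the same grasp; the last joint's range is limited). The gripper opens to 85 mm and grips with 20 to 120 N. Pads are 22 mm wide; open, the fingers measure 114 mm over their backs; the gripper's body (76 mm by 85 mm) begins 54 mm behind the grasp point. The pads swing forward as they close: fully open they stand 13 mm farther back than shut.
Start: joints at [1.276, 0.353, 1.633, -0, 1.155, -0.002], TCP at [180.395, 598.403, 231.281] pointing down, gripper open.
Joint ranges: [-2.63, 2.63], [-0.92, 2.1], [0.06, 2.66], [-1.3, 4.44], [0, 2.69], [-3.02, 3.02]. Speed limits (rad/s): [2.22, 2.22, 2.79, 3.14, 3.14, 3.14].

INTERFACE

Orientations are given as [roll, pitch, yaw] about the fixed x, y, z axes, in that order (R = Rz(yaw) Ry(pitch) Rx(roll)).
In Python, from rig import r, imaging gives the robot as it stands. The module is installed in compiled form; this text tells all that it offers.
- The arm moves only by the tool arm_command, never from a script. Its argument "deltas" is a list of rows, each an object of numbers: "hand": the finger opening in mm, from 0 to 85.4; "tx", "ty", "tz": the shift along the tool's x, y, z in mm; "wx", "wy", "wz": the turn, a rotation vector about the tool's x, y, z in rad. A call has 1 to 8 rows; each row shifts and turns the commanded pose from where the row before left it, along the tool's axes as they then stand; what a row does not reach is not made up. A row lasts 1/8 s, in which the tool goes at most 62.5 mm and 10.7 degrees, less where a joint would pass 70% of its speed; a pose out of reach is approached as far as the arm can. A call with a gripper value outside its range is refused whole. The fingers move at their own pace and stop on an object; "squeeze" is the grip in N (left out, the last holds). Time passes only in rows, so rows that do not move let the fingers close. It gives the time, the measured TCP pose, the force, the opening and the grip force at its end, in the units of the state.
- r.sense(): the state, without advancing time (a new reading comes with each control period).
- imaging.grab_frame(name): name is "scene" or "top" or "wrist"; returns a dict with "image" (420x560x3 uint8, red, green, blue), "mtx" (3x3 intrinsics, pixels), "world_to_cam" (4x4, takes a point from world to camera coordinates). Camera axes: x right, y up, looking along -z (the intrinsics and any distortion apply to the point x, -y, -z); pixel columns grow to the right and rows downward; lengths in mm; the calibration is good to about 2 mm. The wrist camera is an equidistant fisheye: a pixel r from the principal point sees the ray r / f radians off the axis. A picture is of the moment at which its call begins. There is no depth.
- r.sign_off(): hands the job in; it is judged then, once.
The state is a dict: "clock": time; "qpos": joint angles; "qvel": joint speeds; "joint_efforts": joint torques, N m; "eef_pos": TCP position; "tcp_rot": TCP orientation; "contact_force": force on the tool from outside, world axes, zero at the start; "wrist_torque": the same for the moment, N m; "opening": opening from 0.0 (shut) to 1.0 (fully open); "grasp_force": force on a finger pad.
Only numpy, scipy, OpenCV 4.12 (cv2) and the standard library are available. Lean on these libraries where they do the work, as an engineer would, in place of code of your own. Each camera call takes 0.05 s, during which the arm holds its last target. There are 200 camera calls.

TASK

The white stacking rack by the fridge has been taken apart and its tiers lie about the shelf among the things they hold. Put each thing in the middle of the dark shape made for it and let it go: the round salt shaker upright on the filled disc, the tea infuser ball on its foot on the open ring, the square toothpick box upright and squared up on the square, and the tulip magnet lying face up on the tulip outline with its stem along the outline's stem. Set things down rather than dropping or knocking them, and leave the mug and the tin where they are.

Things in the scene. Friction and masses are not known exactly. Their poses are not given: they have to be found in the camera images.
- salt_center (a point): Empty glass salt shaker with a steel cap, round, standing upright: 42 mm across at mid-height, 82 mm tall, about 110 g. The point is at its centre, 41 mm above its underside; z is up. Belongs on the disc.
- infuser_center (a point): Steel tea infuser ball, 48 mm across, with a rim band 50 mm across round its middle, on a flat foot 24 mm across so that it does not roll; about 70 g. The point is the ball's centre, 20.8 mm above the underside, level with the band; the top is 45 mm up, a small wire loop 6 mm higher. z is up. Belongs on the ring.
- pickbox_center (a point): Small closed pine toothpick box, square, 40 x 40 mm and 62 mm tall, standing upright; about 70 g. The point is at its centre, 31 mm above its underside; x and y are square to its sides, z is up. Belongs on the square.
- magnet_center (a point): Red ceramic tulip magnet, 12 mm thick, flat, face up, about 50 g; nothing here is magnetic. The point is the bloom's centre, 6 mm above the underside, where to grip: 40 mm wide along y (parallel sides 30 mm long). x points from stem to petal tips: petals reach 25 mm ahead, the stem (7 mm wide, two small leaves) ends 52 mm behind. z is up. Belongs on the tulip outline.
- magnet_stem (a point): A point near the end of the magnet's stem, 50 mm behind the bloom centre (along the magnet's -x), at mid-thickness. Axes as magnet_center.
- tier_disc: White plastic rack tier: square plate 100 x 100 mm, top face at z = 0.008, fixed to the shelf, a peg (10 mm across, 8 mm high) at each corner 43 mm from the middle lines. Flush in it: a filled dark grey disc 48 mm across: the salt shaker's place. The origin is at the middle of plate and disc, at z = 0 (the plate's underside).
- tier_ring: White plastic rack tier: square plate 100 x 100 mm, top face at z = 0.008, fixed to the shelf, a peg (10 mm across, 8 mm high) at each corner 43 mm from the middle lines. Flush in it: a dark grey open ring, 56 mm outside and 44 mm inside: the infuser ball's place. The origin is at the middle of plate and ring, at z = 0 (the plate's underside).
- tier_square: White plastic rack tier: square plate 100 x 100 mm, top face at z = 0.008, fixed to the shelf, a peg (10 mm across, 8 mm high) at each corner 43 mm from the middle lines. Flush in it: a filled dark grey square 46 x 46 mm, its sides along the plate's: the toothpick box's place. The origin is at the middle of plate and square, at z = 0 (the plate's underside); x and y run along the sides.
- tier_tulip: White plastic rack tier: square plate 100 x 100 mm, top face at z = 0.008, fixed to the shelf, a peg (10 mm across, 8 mm high) at each corner 43 mm from the middle lines. Flush in it: a dark grey silhouette of the tulip magnet: its place. The origin is under the centre of the silhouette's bloom, at z = 0 (underside), 14 mm ahead of the plate's middle; x points from stem to petal tips.
- mug: Bystander, not to be disturbed: blue ceramic mug, 80 mm across, 90 mm tall, with a handle. Origin at the centre of its underside.
- tin: Bystander, not to be disturbed: dark steel tea tin, 72 mm across, 100 mm tall. Origin at the centre of its underside.
Mind the look-alikes: they are no part of the job. Of the things shaped like the part that bears infuser_center, the bare steel one is meant.

How it is judged (in metres and radians):
At the end, for the whole second after the job is handed in: All four things rest upright or face up (within 0.12 rad), centres (magnet: bloom centre) within 12 mm of the middle of their own shapes; the box within 0.3 rad of square with its tier; the magnet within 0.3 rad of the outline, stem on its stem side (horizontal distance between salt_center and tier_disc below 0.012 m and angle between each of salt_center, infuser_center, pickbox_center, magnet_center's own z axis and vertical below 0.12 rad and linear speed of each of salt, infuser, pickbox, magnet below 0.02 m/s and horizontal distance between infuser_center and tier_ring below 0.012 m and horizontal distance between pickbox_center and tier_square below 0.012 m and horizontal distance between magnet_center and tier_tulip below 0.012 m and (angle between the x axis of pickbox_center and the x axis of tier_square, either way round below 0.3 rad or angle between the x axis of pickbox_center and the y axis of tier_square, either way round below 0.3 rad) and angle between the x axis of magnet_center and the x axis of tier_tulip, either way round below 0.3 rad and x of magnet_stem in the frame of tier_tulip below -0.02 m); the robot touches nothing.
It fails at once if the mug or the tin is pushed more than 20 mm (distance of any of mug, tin from where it was at the start of the episode above 0.02 m).
It fails at once if one of the four things is dropped or knocked flying: it moves faster than 0.6 m/s while no finger holds it (a fall of about 18 mm) ((linear speed of salt above 0.6 m/s and contact force between salt and the fingers below 0.05 N) or (linear speed of infuser above 0.6 m/s and contact force between infuser and the fingers below 0.05 N) or (linear speed of pickbox above 0.6 m/s and contact force between pickbox and the fingers below 0.05 N) or (linear speed of magnet above 0.6 m/s and contact force between magnet and the fingers below 0.05 N)).
It also fails if it takes over 112 s, if anything falls off the work surface, if the arm or the gripper's body presses on something with over 40 N, if the wrist force passes 120 N, or if a joint passes its speed limit or range.

## Working session

There is one attempt and no reset: what is moved stays moved. The work goes in short steps, Python scripts to look and compute and a tool call to move; the robot and the scene stay as the last step left them, time stands still between calls to the robot, and variables do not carry over. Pictures are saved under pics/ and viewed, at most 14 in all, crops included, and the job is handed in when it is done.

Besides the shell and the picture viewer there is one more tool, called after "Request:" as name(argument=value, ...), one argument or row to a line, values as JSON. arm_command: Moves the arm, as the interface text tells. Its arguments: {"type":"object","properties":{"deltas":{"type":"array"},"squeeze":{"type":"number"}},"required":["deltas"]}

```bash
mkdir -p pics
python3 - <<'E'
from rig import r, imaging
import cv2,pickle
s=r.sense(); print(s['clock'],s['eef_pos'],s['tcp_rot'],s['opening'])
for n in ['scene','top','wrist']:
    f=imaging.grab_frame(n); pickle.dump(f,open(n+'0.pkl','wb'))
    cv2.imwrite(f'pics/{n}0.png',f['image'][:,:,::-1])
    print(n,f['mtx'].round(1).tolist(),f['world_to_cam'].round(3).tolist(),[k for k in f])
E
```

```text
0.0 [180.24215881 597.92987898 230.55811683] [-3.14017663e+00 -2.55080303e-05  2.84878580e+00] 1.0017621017320637
scene [[520.9, 0.0, 276.9], [0.0, 520.9, 215.1], [0.0, 0.0, 1.0]] [[-0.47, 0.883, 0.009, 240.903], [-0.688, -0.372, 0.623, 336.687], [0.554, 0.286, 0.782, -1759.073], [0.0, 0.0, 0.0, 1.0]] ['image', 'mtx', 'world_to_cam']
top [[437.6, 0.0, 274.2], [0.0, 437.6, 210.7], [0.0, 0.0, 1.0]] [[0.023, -1.0, -0.004, -14.392], [0.993, 0.022, 0.119, -538.976], [-0.119, -0.006, 0.993, -1150.164], [0.0, 0.0, 0.0, 1.0]] ['image', 'mtx', 'world_to_cam']
wrist [[325.2, 0.0, 274.2], [0.0, 325.2, 213.2], [0.0, 0.0, 1.0]] [[0.289, 0.957, -0.002, -623.968], [-0.925, 0.279, -0.259, 33.749], [-0.247, 0.076, 0.966, -378.639], [0.0, 0.0, 0.0, 1.0]] ['image', 'mtx', 'world_to_cam']
```

View pics/top0.png

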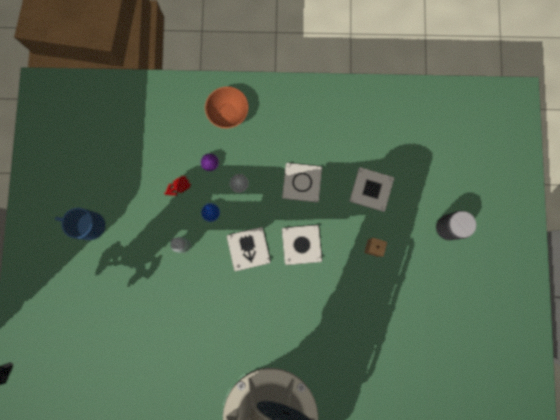

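View pics/scene0.png

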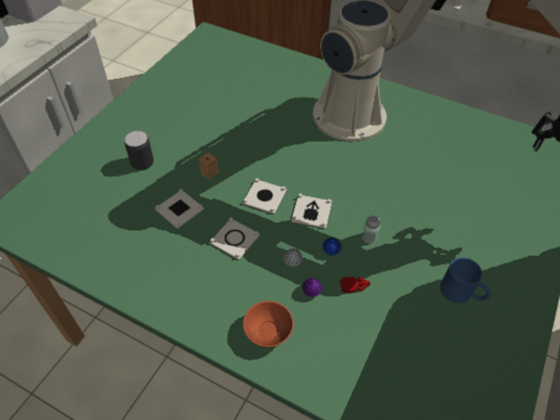

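The top view shows magnet (177,187), steel infuser (240,184), salt (179,244), box (377,247), and tiers ring (302,182), square (372,189), disc (302,244), tulip (248,249). The mug is at (78,224) and the tin at (460,225). The scene view agrees; the blue and purple balls are decoys.

```bash
cat > h.py <<'E'
import numpy as np,cv2,pickle
def ray(f,u,v,fish=False):
    K=f['mtx'];W=f['world_to_cam'];x=(u-K[0,2])/K[0,0];y=(v-K[1,2])/K[1,1]
    if fish:
        t=np.hypot(x,y);k=np.sin(t)/max(t,1e-9);d=np.array([x*k,-y*k,-np.cos(t)])
    else: d=np.array([x,-y,-1.])
    R=W[:3,:3];return -R.T@W[:3,3],R.T@d
def cast(f,u,v,z,fish=False):
    o,d=ray(f,u,v,fish);return (o+d*(z-o[2])/d[2])[:2]
def rect(f,z,H,x0,x1,y0,y1,s=1.0,fish=False):
    """orthorectify to plane z: rows = x descending, cols = y descending, s px/mm"""
    xs=np.arange(x1,x0,-1/s);ys=np.arange(y1,y0,-1/s);Y,X=np.meshgrid(ys,xs)
    W=f['world_to_cam'];K=f['mtx'];p=np.stack([X,Y,np.full_like(X,z)],-1)@W[:3,:3].T+W[:3,3]
    a,b,c=p[...,0],-p[...,1],-p[...,2]
    if fish:
        rr=np.hypot(a,b);k=np.arctan2(rr,c)/np.maximum(rr,1e-9);m=[a*k,b*k]
    else: m=[a/c,b/c]
    return cv2.remap(f['image'],(m[0]*K[0,0]+K[0,2]).astype(np.float32),(m[1]*K[1,1]+K[1,2]).astype(np.float32),cv2.INTER_LINEAR)
E
python3 - <<'E'
from h import *
f=pickle.load(open('top0.pkl','rb'))
g=pickle.load(open('scene0.pkl','rb'))
for u,v,z,n in [(177,187,12,'magnet'),(240,184,21,'inf'),(179,244,82,'salt'),(377,247,62,'box'),(302,182,8,'ring'),(372,189,8,'sq'),(302,244,8,'disc'),(248,249,8,'tul'),(78,224,45,'mug'),(463,225,100,'tin'),(228,107,30,'bowl')]: print(n,cast(f,u,v,z).round())
for n,F in (('top',f),('scene',g)):
    cv2.imwrite(f'pics/r_{n}.png',rect(F,8,0,420,740,-300,300,1.33)[:,:,::-1])
w=pickle.load(open('wrist0.pkl','rb'))
E
```

```text
magnet [602. 268.]
inf [612.  93.]
salt [442. 240.]
box [ 446. -273.]
ring [624. -78.]
sq [ 609. -272.]
disc [452. -80.]
tul [435.  67.]
mug [490. 520.]
tin [ 505. -482.]
bowl [828. 133.]
```

View pics/wrist0.png

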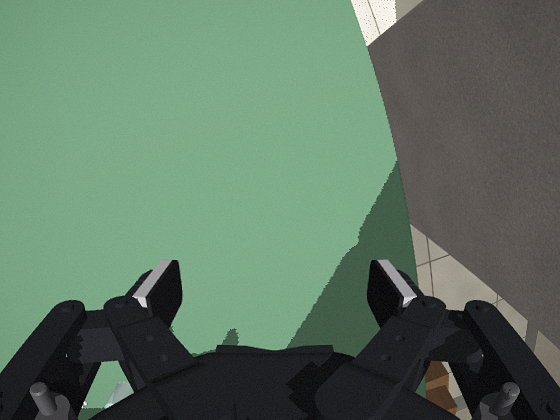

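View pics/r_top.png

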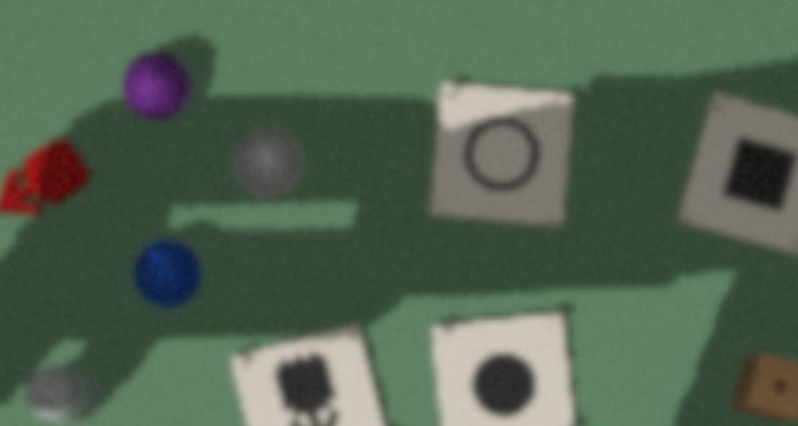

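The wrist view shows only fingers and table. The rectified top view (1.33 px/mm, z=8) shows the plates, each rotated slightly, plus the magnet with bloom at (60,165) and stem toward lower left. Now measuring by masks in both views.

```bash
cat > m.py <<'E'
from h import *
F={n:pickle.load(open(n+'0.pkl','rb')) for n in('top','scene')}
def comps(f,z,fn,amin,amax,x0=380,x1=720,y0=-360,y1=340,s=2.):
    I=rect(f,z,0,x0,x1,y0,y1,s);hsv=cv2.cvtColor(I,cv2.COLOR_RGB2HSV);m=fn(hsv).astype(np.uint8)
    m=cv2.morphologyEx(m,cv2.MORPH_OPEN,np.ones((5,5)))
    cs,_=cv2.findContours(m,cv2.RETR_EXTERNAL,cv2.CHAIN_APPROX_NONE);out=[]
    for c in cs:
        a=cv2.contourArea(c)/s/s
        if not amin<a<amax: continue
        (u,v),(w,h),t=cv2.minAreaRect(c);M=cv2.moments(c)
        P=lambda u,v:np.array([x1-v/s,y1-u/s])
        out.append(dict(c=P(u,v),wh=(w/s,h/s),ang=t,cen=P(M['m10']/M['m00'],M['m01']/M['m00']),a=a,pts=np.stack([x1-c[:,0,1]/s,y1-c[:,0,0]/s],1)))
    return out
if __name__=='__main__':
    for n,f in F.items():
        print(n)
        for nm,z,fn,a,b in [('plate',8,lambda h:(h[...,1]<60)&(h[...,2]>75),6000,14000),
            ('red',12,lambda h:((h[...,0]<6)|(h[...,0]>174))&(h[...,1]>150)&(h[...,2]>70),500,4000),
            ('brown',62,lambda h:(h[...,0]<22)&(h[...,0]>5)&(h[...,1]>90)&(h[...,2]>40),500,5000),
            ('grey',21,lambda h:(h[...,1]<60)&(h[...,2]>50),700,5500)]:
            for o in comps(f,z,fn,a,b): print(nm,o['c'].round(1),'wh',np.round(o['wh'],1),'ang',round(o['ang'],1),'cen',o['cen'].round(1),int(o['a']))
    I=[rect(F[n],z,0,x-50,x+50,y-50,y+50,2.6) for n in('top','scene') for x,y,z in((600,268,12),(446,-273,62),(442,240,82))]
    cv2.imwrite('pics/crops.png',np.vstack([np.hstack(I[:3]),np.hstack(I[3:])])[:,:,::-1])
E
python3 m.py
```

```text
top
plate [436.2  66.9] wh [110.9 111.2] ang 75.2 cen [437.   66.6] 11559
plate [450.5 -78.4] wh [110.5 111.1] ang 84.1 cen [450.7 -78.4] 11825
plate [ 609.3 -270.5] wh [109.9 110.5] ang 16.0 cen [ 609.2 -270.6] 11590
plate [624.2 -76.8] wh [110.4 110.2] ang 4.7 cen [624.5 -76.7] 11663
red [602.7 270.8] wh [38.5 71.2] ang 58.4 cen [605.2 266.4] 1989
brown [ 446.8 -268.8] wh [48.6 42.9] ang 15.9 cen [ 446.6 -268.8] 1871
grey [442.5 250.5] wh [47. 58.] ang 90.0 cen [442.2 251.5] 2167
grey [616.   97.5] wh [56.7 56.9] ang 54.5 cen [615.6  97.4] 2508
grey [672.1 180.3] wh [56.3 58.5] ang 88.1 cen [672.3 180.5] 2591
scene
plate [436.9  71.9] wh [115.3 107.1] ang 76.4 cen [438.6  72. ] 11272
plate [451.3 -73.6] wh [115.9 108.4] ang 83.7 cen [452.5 -73. ] 11600
plate [ 609.8 -266.7] wh [109.1 104.7] ang 15.6 cen [ 611.  -265.3] 10657
plate [626.7 -71.9] wh [109.7 108.4] ang 5.5 cen [627.2 -71.7] 10660
red [607.2 285. ] wh [32.5 59.5] ang 20.0 cen [603.5 286.4] 1218
brown [ 470.2 -251.4] wh [106.3  52.6] ang 51.0 cen [ 469.9 -251.7] 4212
grey [430.2 248.9] wh [101.9  44.8] ang 81.5 cen [429.7 249.2] 3816
grey [616.8 101.2] wh [58.5 54.5] ang 90.0 cen [616.9 101.4] 2472
```

View pics/crops.png

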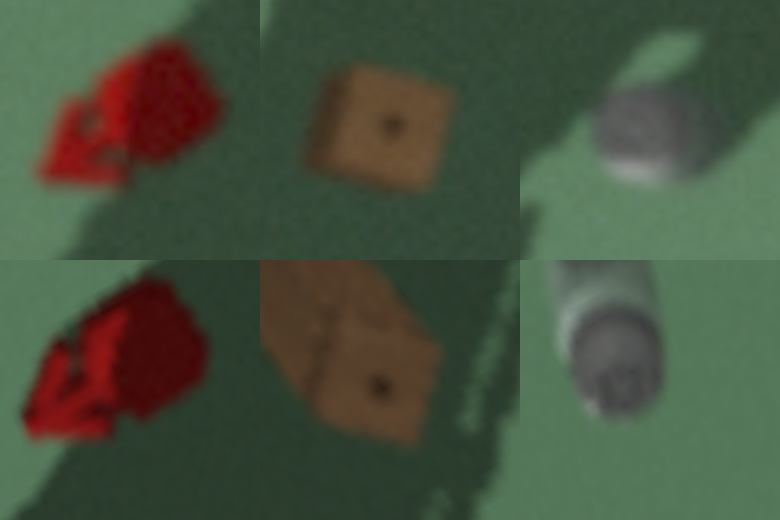

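The crops show the magnet's stem toward lower left and bloom toward upper right, the box rotated about 15°, and the salt cap at about (445,247). The two cameras disagree by about 4–5 mm in y, so I'll refine with the wrist camera. Moving to above the salt, rotating to yaw 96°.

Request:
arm_command(
  deltas=[
    {"wz": 0.168,"tz": 4},
    {"wz": 0.168,"tz": 4},
    {"wz": 0.168,"tz": 4},
    {"wz": 0.168,"tz": 4},
    {"wz": 0.168,"tz": 4},
    {"wz": 0.168,"tz": 4},
    {"wz": 0.168,"tz": 4},
  ],
)

```text
schema error: expected keys hand, tx, ty, tz, wx, wy, wz
```

Request:
arm_command(
  deltas=[
    {"tx": -47,"ty": 28},
    {"tx": -47,"ty": 28},
    {"tx": -47,"ty": 28},
    {"tx": -47,"ty": 28},
    {"tx": -47,"ty": 28},
    {"tx": -47,"ty": 28},
    {"tx": -47,"ty": 28},
    {"tx": -47,"ty": 28},
  ],
)

```text
schema error: expected keys hand, tx, ty, tz, wx, wy, wz
```

```bash
cat > g.py <<'E'
import sys
from h import *
from rig import r,imaging
def pose():
    s=r.sense();return np.array(s['eef_pos']),np.array(s['tcp_rot']),s
def go(x,y,z,yaw=None):
    p,o,s=pose();y0=o[2];yw=y0 if yaw is None else np.radians(yaw)
    d=(yw-y0+np.pi)%(2*np.pi)-np.pi;c,q=np.cos(yw),np.sin(yw);D=np.array([x,y,z])-p
    print('t',round(s['clock'],2),'at',p.round(1),'yaw',np.degrees(y0).round(1),'q6',round(s['qpos'][5],2),'| wz',round(-d,3),'tx,ty,tz after turn',np.round([D[0]*c+D[1]*q,D[0]*q-D[1]*c,-D[2]],1))
def shot(name):
    f=imaging.grab_frame('wrist');pickle.dump(f,open(name+'.pkl','wb'));cv2.imwrite(f'pics/{name}.png',f['image'][:,:,::-1]);return f
E
python3 - <<'E'
from g import *
go(445,247,200,96); f=shot('w1'); p,o,s=pose()
c=-f['world_to_cam'][:3,:3].T@f['world_to_cam'][:3,3]; print('cam',c.round(1),s['contact_force'],o)
E
```

```text
t 0.15 at [180.3 598.1 230.7] yaw 163.2 q6 -0.0 | wz 1.173 tx,ty,tz after turn [-376.8  226.6   30.7]
cam [117.8 616.9 373.5] [ 0.3091534   0.63733021 -0.87405511] [-3.14070514e+00 -4.01449760e-05  2.84878961e+00]
```

View pics/w1.png

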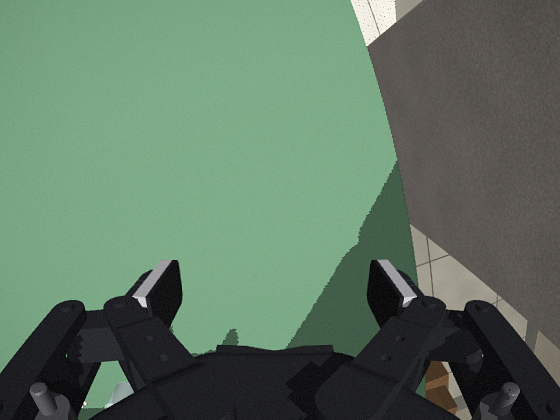

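The picture is unchanged because the move was refused: each row needs every key. Retrying with full rows.

Request:
arm_command(
  deltas=[
    {"hand": 85,"tx": 0,"ty": 0,"tz": 4,"wx": 0,"wy": 0,"wz": 0.168},
    {"hand": 85,"tx": 0,"ty": 0,"tz": 4,"wx": 0,"wy": 0,"wz": 0.168},
    {"hand": 85,"tx": 0,"ty": 0,"tz": 4,"wx": 0,"wy": 0,"wz": 0.168},
    {"hand": 85,"tx": 0,"ty": 0,"tz": 4,"wx": 0,"wy": 0,"wz": 0.168},
    {"hand": 85,"tx": 0,"ty": 0,"tz": 4,"wx": 0,"wy": 0,"wz": 0.168},
    {"hand": 85,"tx": 0,"ty": 0,"tz": 4,"wx": 0,"wy": 0,"wz": 0.168},
    {"hand": 85,"tx": 0,"ty": 0,"tz": 4,"wx": 0,"wy": 0,"wz": 0.168},
  ],
)

```text
clock: 1.08
eef_pos: [180.4, 598.2, 202.9]
tcp_rot: [-3.141, 0.0, 1.667]
contact_force: [-0.2, -0.0, 0.9]
opening: 0.993
grasp_force: 0.0
```

Request:
arm_command(
  deltas=[
    {"hand": 85,"tx": -47,"ty": 28,"tz": 0,"wx": 0,"wy": 0,"wz": 0},
    {"hand": 85,"tx": -47,"ty": 28,"tz": 0,"wx": 0,"wy": 0,"wz": 0},
    {"hand": 85,"tx": -47,"ty": 28,"tz": 0,"wx": 0,"wy": 0,"wz": 0},
    {"hand": 85,"tx": -47,"ty": 28,"tz": 0,"wx": 0,"wy": 0,"wz": 0},
    {"hand": 85,"tx": -47,"ty": 28,"tz": 0,"wx": 0,"wy": 0,"wz": 0},
    {"hand": 85,"tx": -47,"ty": 28,"tz": 0,"wx": 0,"wy": 0,"wz": 0},
    {"hand": 85,"tx": -47,"ty": 28,"tz": 0,"wx": 0,"wy": 0,"wz": 0},
    {"hand": 85,"tx": -47,"ty": 28,"tz": 0,"wx": 0,"wy": 0,"wz": 0},
  ],
)

```text
clock: 2.08
eef_pos: [442.4, 245.6, 203.4]
tcp_rot: [3.141, -0.0, 1.673]
contact_force: [0.8, 0.1, 0.3]
opening: 0.996
grasp_force: 0.0
```

Run:
```python
from g import *
f=shot('w2');go(445,247,110,96)
```

```text
t 2.12 at [445.5 241.4 203.5] yaw 95.8 q6 0.4 | wz -0.004 tx,ty,tz after turn [ 5.6  0.1 93.5]
```

View pics/w2.png

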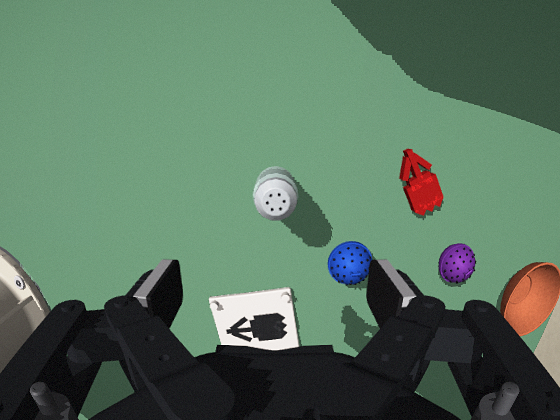

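The wrist view is sharp: salt cap at (276,199), magnet bloom about (424,195) with stem end about (407,152), and tulip outline bloom about (268,327) with stem end about (230,328).

Run:
```python
from g import *
f=pickle.load(open('w2.pkl','rb'))
print('cap',cast(f,276,199,81,True).round(1),'plate pegs',[cast(f,*p,z,True).round(1).tolist() for p,z in(((216,301),16),((286,295),16))])
I=rect(f,12,0,480,720,150,350,2,True);h=cv2.cvtColor(I,cv2.COLOR_RGB2HSV)
m=(((h[...,0]<6)|(h[...,0]>174))&(h[...,1]>150)&(h[...,2]>70)).astype(np.uint8)
c=max(cv2.findContours(m,0,1)[0],key=cv2.contourArea);(u,v),wh,t=cv2.minAreaRect(c)
print('magnet rect',720-v/2,350-u/2,np.array(wh)/2,t)
cv2.imwrite('pics/c1.png',np.hstack([I[20:320,60:360],rect(f,8,0,370,520,0,150,2,True)])[:,:,::-1])
I=rect(f,8,0,380,520,0,150,2,True);m=((I.max(2)<75)).astype(np.uint8)
for c in cv2.findContours(m,0,1)[0]:
    if 400<cv2.contourArea(c)/4<3000: (u,v),wh,t=cv2.minAreaRect(c);print('outline',520-v/2,150-u/2,np.array(wh)/2,t)
```

```text
cap [443.2 252.2] plate pegs [[387.5, 109.1], [468.3, 126.7]]
magnet rect 602.2611083984375 275.00732421875 [42.62668991 79.31228638] 56.59217834472656
outline 437.1761016845703 69.7493667602539 [74.9659729  39.00668335] 75.46554565429688
```

View pics/c1.png

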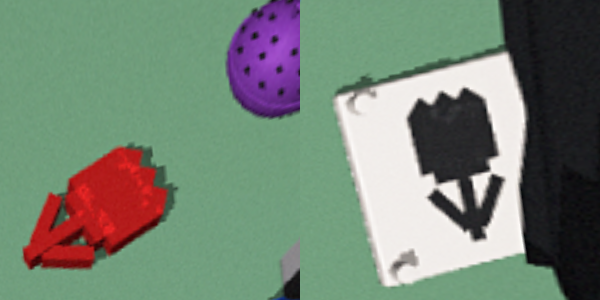

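The crops clearly show the magnet bloom at about (610,262) mm with yaw −57°, and the outline bloom at about (450.5,73) with yaw 14.5°. Descending on the salt.

Request:
arm_command(
  deltas=[
    {"hand": 85,"tx": 10,"ty": -1,"tz": 28,"wx": 0,"wy": 0,"wz": 0},
    {"hand": 85,"tx": 0,"ty": 0,"tz": 40,"wx": 0,"wy": 0,"wz": 0},
    {"hand": 85,"tx": 0,"ty": 0,"tz": 40,"wx": 0,"wy": 0,"wz": 0},
    {"hand": 85,"tx": 0,"ty": 0,"tz": 40,"wx": 0,"wy": 0,"wz": 0},
    {"hand": 85,"tx": 0,"ty": 0,"tz": 30,"wx": 0,"wy": 0,"wz": 0},
    {"hand": 30,"tx": 0,"ty": 0,"tz": 0,"wx": 0,"wy": 0,"wz": 0},
    {"hand": 30,"tx": 0,"ty": 0,"tz": 0,"wx": 0,"wy": 0,"wz": 0},
    {"hand": 30,"tx": 0,"ty": 0,"tz": 0,"wx": 0,"wy": 0,"wz": 0},
  ],
  squeeze=30,
)

```text
clock: 3.12
eef_pos: [440.4, 257.6, 26.8]
tcp_rot: [3.139, -0.001, 1.673]
contact_force: [0.3, 0.8, 1.6]
opening: 0.483
grasp_force: 30.2
```

Request:
arm_command(
  deltas=[
    {"hand": 30,"tx": 0,"ty": 0,"tz": 0,"wx": 0,"wy": 0,"wz": 0},
    {"hand": 30,"tx": 0,"ty": 0,"tz": 0,"wx": 0,"wy": 0,"wz": 0},
    {"hand": 30,"tx": 0,"ty": 0,"tz": 0,"wx": 0,"wy": 0,"wz": 0},
  ],
  squeeze=30,
)

```text
clock: 3.5
eef_pos: [440.5, 257.6, 26.7]
tcp_rot: [3.139, -0.001, 1.673]
contact_force: [-0.9, -0.1, 6.9]
opening: 0.485
grasp_force: 30.8
```

Gripped (opening 41 mm). The TCP sits about 6 mm past the salt along tool x; I'll compensate after checking. Lifting and moving to above the disc.

Request:
arm_command(
  deltas=[
    {"hand": 30,"tx": 0,"ty": 0,"tz": -10,"wx": 0,"wy": 0,"wz": 0},
    {"hand": 30,"tx": 0,"ty": 0,"tz": -30,"wx": 0,"wy": 0,"wz": 0},
    {"hand": 30,"tx": 0,"ty": 0,"tz": -30,"wx": 0,"wy": 0,"wz": 0},
    {"hand": 30,"tx": 0,"ty": 0,"tz": -30,"wx": 0,"wy": 0,"wz": 0},
    {"hand": 30,"tx": 0,"ty": 0,"tz": -10,"wx": 0,"wy": 0,"wz": 0},
  ],
  squeeze=30,
)

```text
clock: 4.12
eef_pos: [440.4, 257.5, 137.5]
tcp_rot: [3.138, -0.001, 1.673]
contact_force: [0.9, -0.6, -1.2]
opening: 0.483
grasp_force: 30.8
```

Request:
arm_command(
  deltas=[
    {"hand": 30,"tx": -20,"ty": -1,"tz": 0,"wx": 0,"wy": 0,"wz": 0},
    {"hand": 30,"tx": -50,"ty": -3,"tz": 0,"wx": 0,"wy": 0,"wz": 0},
    {"hand": 30,"tx": -50,"ty": -4,"tz": 0,"wx": 0,"wy": 0,"wz": 0},
    {"hand": 30,"tx": -50,"ty": -4,"tz": 0,"wx": 0,"wy": 0,"wz": 0},
    {"hand": 30,"tx": -50,"ty": -4,"tz": 0,"wx": 0,"wy": 0,"wz": 0},
    {"hand": 30,"tx": -50,"ty": -4,"tz": 0,"wx": 0,"wy": 0,"wz": 0},
    {"hand": 30,"tx": -40,"ty": -3,"tz": 0,"wx": 0,"wy": 0,"wz": 0},
    {"hand": 30,"tx": -15,"ty": 0,"tz": 0,"wx": 0,"wy": 0,"wz": 0},
  ],
  squeeze=30,
)

```text
clock: 5.12
eef_pos: [448.2, -70.9, 134.2]
tcp_rot: [-3.139, -0.0, 1.67]
contact_force: [0.1, -0.9, -1.6]
opening: 0.482
grasp_force: 30.8
```

Request:
arm_command(
  deltas=[
    {"hand": 30,"tx": 0,"ty": 0,"tz": 0,"wx": 0,"wy": 0,"wz": 0},
    {"hand": 30,"tx": 0,"ty": 0,"tz": 0,"wx": 0,"wy": 0,"wz": 0},
  ],
  squeeze=30,
)

```text
clock: 5.38
eef_pos: [449.2, -67.9, 134.9]
tcp_rot: [-3.141, -0.001, 1.673]
contact_force: [-0.4, -0.5, -0.8]
opening: 0.481
grasp_force: 30.8
```

Run:
```python
from g import *
f=shot('w3');go(451,-70,35,95.9)
```

```text
t 5.42 at [449.4 -67.7 135. ] yaw 95.9 q6 -0.26 | wz 0.0 tx,ty,tz after turn [ -2.5   1.4 100. ]
```

View pics/w3.png

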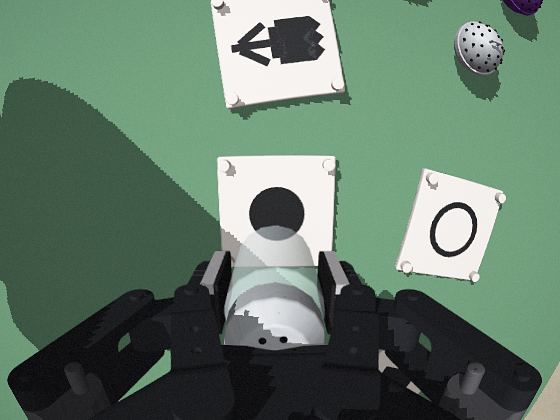

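The disc is at about (276,213), the salt's base front edge at (274,226), the ring at (454,230), and the infuser at (480,48).

Run:
```python
from g import *
f=pickle.load(open('w3.pkl','rb'))
def dark(x,y,name):
    I=rect(f,8,0,x-45,x+45,y-45,y+45,3,True);m=((I.max(2)<70)).astype(np.uint8)
    for c in cv2.findContours(m,0,1)[0]:
        if cv2.contourArea(c)/9>500: (u,v),R=cv2.minEnclosingCircle(c);b=cv2.boundingRect(c);print(name,x+45-v/3,y+45-u/3,'R',R/3,'bbox mid',x+45-(b[1]+b[3]/2)/3,y+45-(b[0]+b[2]/2)/3,b[2]/3,b[3]/3)
dark(451,-76,'disc');dark(625,-75,'ring')
print('base front',cast(f,274,226,108,True).round(1),'R, L', cast(f,321,268,150,True).round(1),cast(f,232,268,150,True).round(1))
print('inf',cast(f,479,48,21,True),cast(f,479,48,30,True))
```

```text
disc 451.5552215576172 -75.13793436686197 R 23.47130584716797 bbox mid 451.5 -71.66666666666666 39.333333333333336 46.333333333333336
ring 625.6148834228516 -73.5930430094401 R 27.917856852213543 bbox mid 625.5 -73.83333333333334 55.0 55.0
base front [447.8 -55.5] R, L [468.7 -59.5] [430.4 -63.4]
inf [617.12721374 100.49026956] [611.00633396  96.85489316]
```

Request:
arm_command(
  deltas=[
    {"hand": 30,"tx": 0,"ty": 2,"tz": 20,"wx": 0,"wy": 0,"wz": 0},
    {"hand": 30,"tx": 0,"ty": 0,"tz": 30,"wx": 0,"wy": 0,"wz": 0},
    {"hand": 30,"tx": 0,"ty": 0,"tz": 25,"wx": 0,"wy": 0,"wz": 0},
    {"hand": 30,"tx": 0,"ty": 0,"tz": 14,"wx": 0,"wy": 0,"wz": 0},
    {"hand": 30,"tx": 0,"ty": 0,"tz": 7,"wx": 0,"wy": 0,"wz": 0},
    {"hand": 30,"tx": 0,"ty": 0,"tz": 3,"wx": 0,"wy": 0,"wz": 0},
    {"hand": 30,"tx": 0,"ty": 0,"tz": 0,"wx": 0,"wy": 0,"wz": 0},
  ],
  squeeze=30,
)

```text
clock: 6.3
eef_pos: [452.1, -68.4, 36.7]
tcp_rot: [3.141, 0.0, 1.673]
contact_force: [0.3, -0.7, -1.5]
opening: 0.481
grasp_force: 30.8
```

Request:
arm_command(
  deltas=[
    {"hand": 30,"tx": 0,"ty": 0,"tz": 1.5,"wx": 0,"wy": 0,"wz": 0},
    {"hand": 30,"tx": 0,"ty": 0,"tz": 0,"wx": 0,"wy": 0,"wz": 0},
    {"hand": 46,"tx": 0,"ty": 0,"tz": 0,"wx": 0,"wy": 0,"wz": 0},
    {"hand": 85,"tx": 0,"ty": 0,"tz": 0,"wx": 0,"wy": 0,"wz": 0},
    {"hand": 85,"tx": 0,"ty": 0,"tz": 0,"wx": 0,"wy": 0,"wz": 0},
    {"hand": 85,"tx": 0,"ty": 0,"tz": 0,"wx": 0,"wy": 0,"wz": 0},
  ],
  squeeze=30,
)

```text
clock: 7.05
eef_pos: [451.7, -68.4, 34.8]
tcp_rot: [3.142, 0.0, 1.673]
contact_force: [-0.2, 0.3, -0.5]
opening: 0.995
grasp_force: 0.0
```

Request:
arm_command(
  deltas=[
    {"hand": 85,"tx": 0,"ty": 0,"tz": -20,"wx": 0,"wy": 0,"wz": 0},
    {"hand": 85,"tx": 0,"ty": 0,"tz": -45,"wx": 0,"wy": 0,"wz": 0},
    {"hand": 85,"tx": 0,"ty": 0,"tz": -45,"wx": 0,"wy": 0,"wz": 0.095},
    {"hand": 85,"tx": 0,"ty": 0,"tz": -15,"wx": 0,"wy": 0,"wz": 0.095},
    {"hand": 85,"tx": 0,"ty": 0,"tz": 0,"wx": 0,"wy": 0,"wz": 0},
  ],
)

```text
clock: 7.68
eef_pos: [452.5, -68.6, 160.9]
tcp_rot: [3.139, 0.0, 1.483]
contact_force: [-0.5, -1.2, 0.1]
opening: 0.995
grasp_force: 0.0
```

Run:
```python
from g import *
f=shot('w4');go(616,100,100,85.1)
```

```text
t 7.72 at [451.7 -68.4 159.8] yaw 85.1 q6 -0.07 | wz -0.0 tx,ty,tz after turn [181.8 149.3  59.8]
```

Request:
arm_command(
  deltas=[
    {"hand": 85,"tx": 20,"ty": 15,"tz": 0,"wx": 0,"wy": 0,"wz": 0},
    {"hand": 85,"tx": 40,"ty": 33,"tz": 0,"wx": 0,"wy": 0,"wz": 0},
    {"hand": 85,"tx": 40,"ty": 33,"tz": 0,"wx": 0,"wy": 0,"wz": 0},
    {"hand": 85,"tx": 40,"ty": 33,"tz": 0,"wx": 0,"wy": 0,"wz": 0},
    {"hand": 85,"tx": 30,"ty": 25,"tz": 0,"wx": 0,"wy": 0,"wz": 0},
    {"hand": 85,"tx": 12,"ty": 10,"tz": 0,"wx": 0,"wy": 0,"wz": 0},
    {"hand": 85,"tx": 0,"ty": 0,"tz": 0,"wx": 0,"wy": 0,"wz": 0},
    {"hand": 85,"tx": 0,"ty": 0,"tz": 0,"wx": 0,"wy": 0,"wz": 0},
  ],
)

```text
clock: 8.72
eef_pos: [614.8, 98.7, 159.1]
tcp_rot: [-3.14, 0.001, 1.483]
contact_force: [0.8, -0.1, -0.8]
opening: 0.992
grasp_force: 0.0
```

Run:
```python
from g import *
f=shot('w5');go(616,100,5,85.1)
a=pickle.load(open('w4.pkl','rb'))
c=lambda im:im['image'][120:420,90:480]
cv2.imwrite('pics/w45.png',np.hstack([c(a),c(f)])[:,:,::-1])
```

```text
t 8.78 at [615.   98.7 159.4] yaw 84.9 q6 0.25 | wz -0.003 tx,ty,tz after turn [  1.4   0.9 154.4]
```

View pics/w45.png

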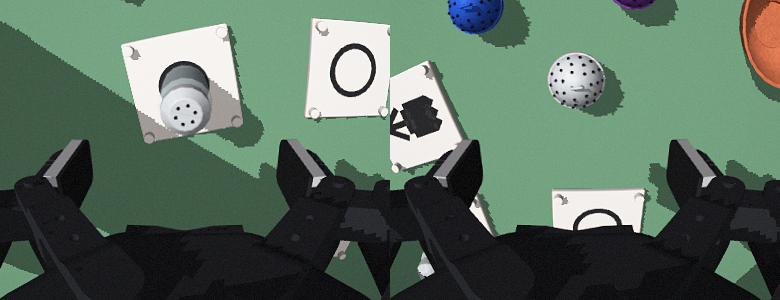

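The left picture shows the salt upright on the disc. In the right, the infuser is centred at full-frame pixel (276,200).

Run:
```python
from g import *
f=pickle.load(open('w5.pkl','rb'));p=cast(f,276,200,21,True);print(p);go(p[0],p[1],3,85.1)
f=pickle.load(open('w4.pkl','rb'));print('cap',cast(f,186+90,111+120,89,True))
```

```text
[616.34198367 100.48621572]
t 8.78 at [615.   98.7 159.4] yaw 84.9 q6 0.25 | wz -0.003 tx,ty,tz after turn [  1.9   1.2 156.4]
cap [453.47872998 -73.84458164]
```

Request:
arm_command(
  deltas=[
    {"hand": 85,"tx": 2,"ty": 1,"tz": 25,"wx": 0,"wy": 0,"wz": 0},
    {"hand": 85,"tx": 0,"ty": 0,"tz": 45,"wx": 0,"wy": 0,"wz": 0},
    {"hand": 85,"tx": 0,"ty": 0,"tz": 45,"wx": 0,"wy": 0,"wz": 0},
    {"hand": 85,"tx": 0,"ty": 0,"tz": 28,"wx": 0,"wy": 0,"wz": 0},
    {"hand": 85,"tx": 0,"ty": 0,"tz": 10,"wx": 0,"wy": 0,"wz": 0},
    {"hand": 85,"tx": 0,"ty": 0,"tz": 3,"wx": 0,"wy": 0,"wz": 0},
    {"hand": 40,"tx": 0,"ty": 0,"tz": 0,"wx": 0,"wy": 0,"wz": 0},
    {"hand": 40,"tx": 0,"ty": 0,"tz": 0,"wx": 0,"wy": 0,"wz": 0},
  ],
  squeeze=30,
)

```text
clock: 9.78
eef_pos: [618.1, 101.7, 5.0]
tcp_rot: [3.14, -0.0, 1.483]
contact_force: [-0.4, 0.4, -0.2]
opening: 0.597
grasp_force: 0.1
```

Request:
arm_command(
  deltas=[
    {"hand": 40,"tx": 0,"ty": 0,"tz": 0,"wx": 0,"wy": 0,"wz": 0},
    {"hand": 40,"tx": 0,"ty": 0,"tz": 0,"wx": 0,"wy": 0,"wz": 0},
  ],
  squeeze=30,
)

```text
clock: 10.02
eef_pos: [618.1, 101.8, 5.3]
tcp_rot: [3.14, -0.0, 1.483]
contact_force: [-1.1, -0.3, 6.7]
opening: 0.568
grasp_force: 29.8
```

Request:
arm_command(
  deltas=[
    {"hand": 40,"tx": 0,"ty": 0,"tz": -10,"wx": 0,"wy": 0,"wz": 0},
    {"hand": 40,"tx": 0,"ty": 0,"tz": -25,"wx": 0,"wy": 0,"wz": 0},
    {"hand": 40,"tx": -18,"ty": 2,"tz": -25,"wx": 0,"wy": 0,"wz": 0},
    {"hand": 40,"tx": -35,"ty": 5,"tz": -10,"wx": 0,"wy": 0,"wz": 0},
    {"hand": 40,"tx": -40,"ty": 5,"tz": 0,"wx": 0,"wy": 0,"wz": 0},
    {"hand": 40,"tx": -40,"ty": 5,"tz": 0,"wx": 0,"wy": 0,"wz": 0},
    {"hand": 40,"tx": -30,"ty": 4,"tz": 0,"wx": 0,"wy": 0,"wz": 0},
    {"hand": 40,"tx": -10,"ty": 1.5,"tz": 0,"wx": 0,"wy": 0,"wz": 0},
  ],
  squeeze=30,
)

```text
clock: 11.02
eef_pos: [624.7, -74.2, 74.6]
tcp_rot: [3.141, 0.0, 1.481]
contact_force: [-0.2, 0.1, -1.0]
opening: 0.57
grasp_force: 31.2
```

Request:
arm_command(
  deltas=[
    {"hand": 40,"tx": 0,"ty": 0,"tz": 0,"wx": 0,"wy": 0,"wz": 0},
    {"hand": 40,"tx": 0,"ty": 0,"tz": 0,"wx": 0,"wy": 0,"wz": 0},
  ],
  squeeze=30,
)

```text
clock: 11.28
eef_pos: [624.5, -71.6, 73.9]
tcp_rot: [-3.141, -0.0, 1.483]
contact_force: [0.4, -0.2, -0.2]
opening: 0.571
grasp_force: 31.2
```

Run:
```python
from g import *
f=shot('w6');go(625.5,-72.5,13.5,85.1)
```

```text
t 11.32 at [624.5 -71.5  73.9] yaw 85.0 q6 -0.03 | wz -0.001 tx,ty,tz after turn [-0.9  1.1 60.4]
```

View pics/w6.png

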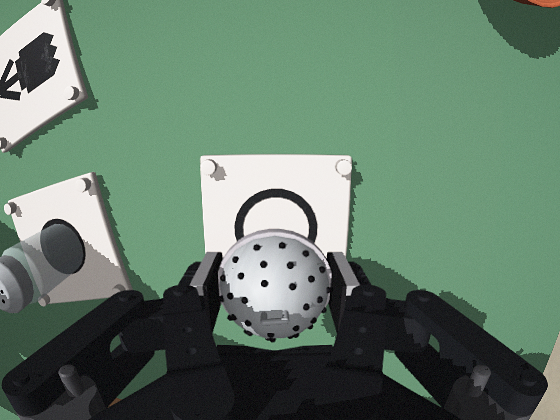

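The infuser is held upright with the ring right below and ahead at (276,228). Lowering.

Request:
arm_command(
  deltas=[
    {"hand": 40,"tx": -1,"ty": 1,"tz": 15,"wx": 0,"wy": 0,"wz": 0},
    {"hand": 40,"tx": 0,"ty": 0,"tz": 22,"wx": 0,"wy": 0,"wz": 0},
    {"hand": 40,"tx": 0,"ty": 0,"tz": 14,"wx": 0,"wy": 0,"wz": 0},
    {"hand": 40,"tx": 0,"ty": 0,"tz": 6,"wx": 0,"wy": 0,"wz": 0},
    {"hand": 40,"tx": 0,"ty": 0,"tz": 2,"wx": 0,"wy": 0,"wz": 0},
    {"hand": 40,"tx": 0,"ty": 0,"tz": 0,"wx": 0,"wy": 0,"wz": 0},
    {"hand": 40,"tx": 0,"ty": 0,"tz": 0,"wx": 0,"wy": 0,"wz": 0},
  ],
  squeeze=30,
)

```text
clock: 12.2
eef_pos: [625.9, -73.8, 15.4]
tcp_rot: [3.141, 0.0, 1.483]
contact_force: [-0.6, -0.5, -0.6]
opening: 0.566
grasp_force: 31.2
```

Request:
arm_command(
  deltas=[
    {"hand": 40,"tx": 0,"ty": 0,"tz": 1.5,"wx": 0,"wy": 0,"wz": 0},
    {"hand": 40,"tx": 0,"ty": 0,"tz": 0,"wx": 0,"wy": 0,"wz": 0},
    {"hand": 53,"tx": 0,"ty": 0,"tz": 0,"wx": 0,"wy": 0,"wz": 0},
    {"hand": 80,"tx": 0,"ty": 0,"tz": 0,"wx": 0,"wy": 0,"wz": 0},
    {"hand": 80,"tx": 0,"ty": 0,"tz": 0,"wx": 0,"wy": 0,"wz": 0},
    {"hand": 80,"tx": 0,"ty": 0,"tz": 0,"wx": 0,"wy": 0,"wz": 0},
  ],
)

```text
clock: 12.95
eef_pos: [625.4, -73.7, 13.3]
tcp_rot: [-3.142, -0.0, 1.483]
contact_force: [-0.8, -0.2, -0.7]
opening: 0.936
grasp_force: 0.0
```

Request:
arm_command(
  deltas=[
    {"hand": 80,"tx": 0,"ty": 0,"tz": -15,"wx": 0,"wy": 0,"wz": 0},
    {"hand": 80,"tx": 0,"ty": 0,"tz": -40,"wx": 0,"wy": 0,"wz": 0},
    {"hand": 80,"tx": 0,"ty": 0,"tz": -40,"wx": 0,"wy": 0,"wz": -0.13},
    {"hand": 80,"tx": 0,"ty": 0,"tz": -30,"wx": 0,"wy": 0,"wz": -0.17},
    {"hand": 80,"tx": 0,"ty": 0,"tz": -10,"wx": 0,"wy": 0,"wz": -0.17},
    {"hand": 80,"tx": 0,"ty": 0,"tz": 0,"wx": 0,"wy": 0,"wz": -0.17},
    {"hand": 80,"tx": 0,"ty": 0,"tz": 0,"wx": 0,"wy": 0,"wz": 0},
  ],
)

```text
clock: 13.82
eef_pos: [625.6, -73.7, 149.5]
tcp_rot: [3.141, 0.001, 2.122]
contact_force: [-0.7, 0.2, 1.4]
opening: 0.938
grasp_force: 0.0
```

Run:
```python
from g import *
go(610,262,150,123)
```

```text
t 13.82 at [625.6 -73.7 149.5] yaw 121.6 q6 -0.67 | wz -0.025 tx,ty,tz after turn [290.1 169.8  -0.5]
```

Request:
arm_command(
  deltas=[
    {"hand": 80,"tx": 20,"ty": 12,"tz": 0,"wx": 0,"wy": 0,"wz": -0.025},
    {"hand": 80,"tx": 45,"ty": 26,"tz": 0,"wx": 0,"wy": 0,"wz": 0},
    {"hand": 80,"tx": 50,"ty": 30,"tz": 0,"wx": 0,"wy": 0,"wz": 0},
    {"hand": 80,"tx": 50,"ty": 30,"tz": 0,"wx": 0,"wy": 0,"wz": 0},
    {"hand": 80,"tx": 50,"ty": 30,"tz": 0,"wx": 0,"wy": 0,"wz": 0},
    {"hand": 80,"tx": 40,"ty": 22,"tz": 0,"wx": 0,"wy": 0,"wz": 0},
    {"hand": 80,"tx": 25,"ty": 14,"tz": 0,"wx": 0,"wy": 0,"wz": 0},
    {"hand": 80,"tx": 10,"ty": 6,"tz": 0,"wx": 0,"wy": 0,"wz": 0},
  ],
)

```text
clock: 14.82
eef_pos: [609.3, 264.6, 148.1]
tcp_rot: [-3.141, -0.0, 2.149]
contact_force: [0.5, 0.1, 0.0]
opening: 0.935
grasp_force: 0.0
```

Request:
arm_command(
  deltas=[
    {"hand": 80,"tx": 0,"ty": 0,"tz": 0,"wx": 0,"wy": 0,"wz": 0},
    {"hand": 80,"tx": 0,"ty": 0,"tz": 0,"wx": 0,"wy": 0,"wz": 0},
  ],
)

```text
clock: 15.08
eef_pos: [610.2, 261.1, 148.2]
tcp_rot: [-3.141, 0.0, 2.147]
contact_force: [-0.3, -0.1, -1.0]
opening: 0.936
grasp_force: 0.0
```

Run:
```python
from g import *
f=shot('w7');go(610,262,3,123)
I=rect(f,12,0,530,690,190,350,3,True);h=cv2.cvtColor(I,cv2.COLOR_RGB2HSV)
m=(((h[...,0]<6)|(h[...,0]>174))&(h[...,1]>150)&(h[...,2]>60)).astype(np.uint8)
c=max(cv2.findContours(m,0,1)[0],key=cv2.contourArea);(u,v),wh,t=cv2.minAreaRect(c)
print('magnet rect',690-v/3,350-u/3,np.array(wh)/3,t)
# bloom: opening removes stem/leaves
m=cv2.morphologyEx(m,cv2.MORPH_OPEN,np.ones((45,45),np.uint8));c=max(cv2.findContours(m,0,1)[0],key=cv2.contourArea);(u,v),wh,t=cv2.minAreaRect(c)
print('bloom',690-v/3,350-u/3,np.array(wh)/3,t)
cv2.imwrite('pics/c7.png',np.hstack([cv2.resize(f['image'],(640,480)),np.zeros((480,2,3),np.uint8)])[:,:,::-1])
```

```text
t 15.12 at [610.3 260.9 148.3] yaw 123.0 q6 -0.17 | wz -0.0 tx,ty,tz after turn [  1.1   0.3 145.3]
magnet rect 604.1336263020834 274.8445129394531 [40.08473714 77.26160177] 56.99689865112305
bloom 612.1666666666666 263.1666666666667 [43.         42.33333333] 90.0
```

View pics/w7.png

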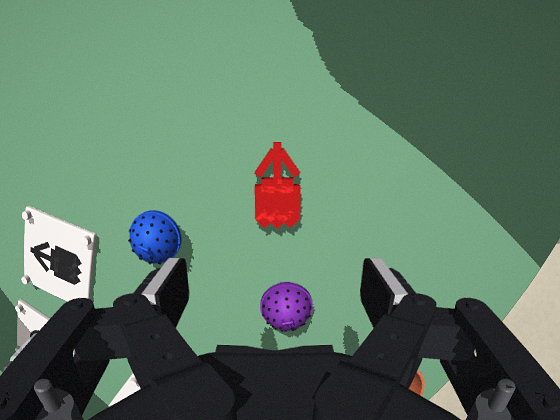

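The magnet is aligned with the gripper (bloom at (278,203), stem up). The purple ball is well clear at (285,306). Descending.

Request:
arm_command(
  deltas=[
    {"hand": 80,"tx": 1.5,"ty": 2.5,"tz": 25,"wx": 0,"wy": 0,"wz": 0},
    {"hand": 80,"tx": 0,"ty": 0,"tz": 42,"wx": 0,"wy": 0,"wz": 0},
    {"hand": 80,"tx": 0,"ty": 0,"tz": 42,"wx": 0,"wy": 0,"wz": 0},
    {"hand": 80,"tx": 0,"ty": 0,"tz": 24,"wx": 0,"wy": 0,"wz": 0},
    {"hand": 80,"tx": 0,"ty": 0,"tz": 10,"wx": 0,"wy": 0,"wz": 0},
    {"hand": 80,"tx": 0,"ty": 0,"tz": 0,"wx": 0,"wy": 0,"wz": 0},
    {"hand": 55,"tx": 0,"ty": 0,"tz": 0,"wx": 0,"wy": 0,"wz": 0},
    {"hand": 55,"tx": 0,"ty": 0,"tz": 0,"wx": 0,"wy": 0,"wz": 0},
  ],
  squeeze=30,
)

```text
clock: 16.12
eef_pos: [612.3, 264.9, 6.5]
tcp_rot: [3.14, 0.0, 2.148]
contact_force: [0.4, 0.6, 0.2]
opening: 0.644
grasp_force: 0.0
```

Request:
arm_command(
  deltas=[
    {"hand": 55,"tx": 0,"ty": 0,"tz": 3,"wx": 0,"wy": 0,"wz": 0},
    {"hand": 32,"tx": 0,"ty": 0,"tz": 0,"wx": 0,"wy": 0,"wz": 0},
    {"hand": 32,"tx": 0,"ty": 0,"tz": 0,"wx": 0,"wy": 0,"wz": 0},
    {"hand": 32,"tx": 0,"ty": 0,"tz": 0,"wx": 0,"wy": 0,"wz": 0},
    {"hand": 32,"tx": 0,"ty": 0,"tz": 0,"wx": 0,"wy": 0,"wz": 0},
  ],
  squeeze=35,
)

```text
clock: 16.75
eef_pos: [611.7, 264.8, 2.5]
tcp_rot: [3.141, 0.0, 2.148]
contact_force: [-0.7, -0.7, 3.6]
opening: 0.451
grasp_force: 35.7
```

Request:
arm_command(
  deltas=[
    {"hand": 32,"tx": 0,"ty": 0,"tz": -8,"wx": 0,"wy": 0,"wz": 0},
    {"hand": 32,"tx": 0,"ty": 0,"tz": -20,"wx": 0,"wy": 0,"wz": -0.168},
    {"hand": 32,"tx": 0,"ty": 0,"tz": -25,"wx": 0,"wy": 0,"wz": -0.18},
    {"hand": 32,"tx": 0,"ty": 0,"tz": -25,"wx": 0,"wy": 0,"wz": -0.18},
    {"hand": 32,"tx": 0,"ty": 0,"tz": -20,"wx": 0,"wy": 0,"wz": -0.18},
    {"hand": 32,"tx": 0,"ty": 0,"tz": -10,"wx": 0,"wy": 0,"wz": -0.18},
    {"hand": 32,"tx": 0,"ty": 0,"tz": 0,"wx": 0,"wy": 0,"wz": -0.18},
    {"hand": 32,"tx": 0,"ty": 0,"tz": 0,"wx": 0,"wy": 0,"wz": -0.18},
  ],
  squeeze=35,
)

```text
clock: 17.75
eef_pos: [611.5, 264.6, 110.7]
tcp_rot: [-3.142, 0.0, -2.881]
contact_force: [0.6, 1.3, -0.6]
opening: 0.456
grasp_force: 35.3
```

Run:
```python
from g import *
go(450.5,73,60,194.5)
```

```text
t 17.75 at [611.5 264.6 110.7] yaw -165.1 q6 -1.42 | wz 0.007 tx,ty,tz after turn [ 203.8 -145.2   50.7]
```

Request:
arm_command(
  deltas=[
    {"hand": 32,"tx": 14,"ty": -10,"tz": 0,"wx": 0,"wy": 0,"wz": 0},
    {"hand": 32,"tx": 35,"ty": -25,"tz": 0,"wx": 0,"wy": 0,"wz": 0},
    {"hand": 32,"tx": 40,"ty": -28,"tz": 0,"wx": 0,"wy": 0,"wz": 0},
    {"hand": 32,"tx": 40,"ty": -28,"tz": 0,"wx": 0,"wy": 0,"wz": 0},
    {"hand": 32,"tx": 40,"ty": -28,"tz": 10,"wx": 0,"wy": 0,"wz": 0},
    {"hand": 32,"tx": 25,"ty": -18,"tz": 20,"wx": 0,"wy": 0,"wz": 0},
    {"hand": 32,"tx": 10,"ty": -8,"tz": 20,"wx": 0,"wy": 0,"wz": 0},
    {"hand": 32,"tx": 0,"ty": 0,"tz": 0,"wx": 0,"wy": 0,"wz": 0},
  ],
  squeeze=35,
)

```text
clock: 18.75
eef_pos: [448.1, 71.9, 59.5]
tcp_rot: [3.141, -0.003, -2.892]
contact_force: [0.9, -0.0, -0.1]
opening: 0.458
grasp_force: 35.4
```

Request:
arm_command(
  deltas=[
    {"hand": 32,"tx": 0,"ty": 0,"tz": 0,"wx": 0,"wy": 0,"wz": 0},
    {"hand": 32,"tx": 0,"ty": 0,"tz": 0,"wx": 0,"wy": 0,"wz": 0},
  ],
  squeeze=35,
)

```text
clock: 19.0
eef_pos: [451.5, 73.5, 61.1]
tcp_rot: [-3.141, 0.002, -2.888]
contact_force: [0.2, -0.8, -0.2]
opening: 0.452
grasp_force: 35.4
```

Run:
```python
from g import *
f=shot('w8');go(450.5,73,11,194.5)
```

```text
t 19.05 at [451.4  73.5  61. ] yaw -165.4 q6 -1.67 | wz 0.001 tx,ty,tz after turn [ 1.  -0.3 50. ]
```

View pics/w8.png

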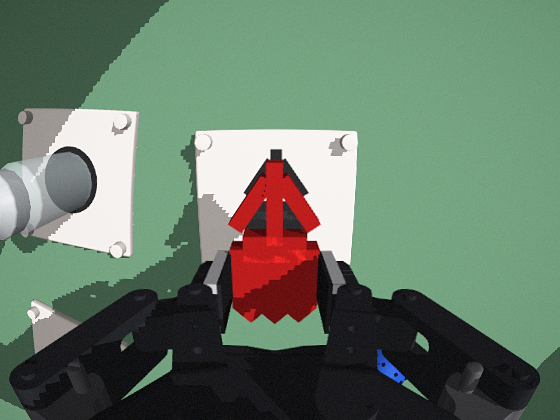

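The magnet is level and its stem lies over the outline's stem: magnet stem tip at (274,161), outline stem end at (276,150).

Run:
```python
from g import *
f=pickle.load(open('w8.pkl','rb'));a=cast(f,274,162,70,True);b=cast(f,276,150,8,True);d=a-b;y=np.radians(194.5);print(a,b,'err along tool x,y',d@[np.cos(y),np.sin(y)],d@[np.sin(y),-np.cos(y)])
```

```text
[401.85315383  60.41115265] [400.88911071  61.2955002 ] err along tool x,y -0.711913125485492 -1.0975561199685195
```

Request:
arm_command(
  deltas=[
    {"hand": 32,"tx": 1,"ty": 1,"tz": 12,"wx": 0,"wy": 0,"wz": 0},
    {"hand": 32,"tx": 0,"ty": 0,"tz": 18,"wx": 0,"wy": 0,"wz": 0},
    {"hand": 32,"tx": 0,"ty": 0,"tz": 12,"wx": 0,"wy": 0,"wz": 0},
    {"hand": 32,"tx": 0,"ty": 0,"tz": 5,"wx": 0,"wy": 0,"wz": 0},
    {"hand": 32,"tx": 0,"ty": 0,"tz": 2,"wx": 0,"wy": 0,"wz": 0},
    {"hand": 32,"tx": 0,"ty": 0,"tz": 0,"wx": 0,"wy": 0,"wz": 0},
    {"hand": 32,"tx": 0,"ty": 0,"tz": 0,"wx": 0,"wy": 0,"wz": 0},
  ],
  squeeze=35,
)

```text
clock: 19.92
eef_pos: [449.7, 73.8, 11.6]
tcp_rot: [-3.142, 0.001, -2.887]
contact_force: [-0.5, 0.2, -0.5]
opening: 0.453
grasp_force: 35.4
```

Request:
arm_command(
  deltas=[
    {"hand": 32,"tx": 0,"ty": 0,"tz": 1,"wx": 0,"wy": 0,"wz": 0},
    {"hand": 32,"tx": 0,"ty": 0,"tz": 0,"wx": 0,"wy": 0,"wz": 0},
    {"hand": 44,"tx": 0,"ty": 0,"tz": 0,"wx": 0,"wy": 0,"wz": 0},
    {"hand": 70,"tx": 0,"ty": 0,"tz": 0,"wx": 0,"wy": 0,"wz": 0},
    {"hand": 70,"tx": 0,"ty": 0,"tz": 0,"wx": 0,"wy": 0,"wz": 0},
    {"hand": 70,"tx": 0,"ty": 0,"tz": 0,"wx": 0,"wy": 0,"wz": 0},
  ],
)

```text
clock: 20.68
eef_pos: [449.3, 73.8, 10.3]
tcp_rot: [-3.142, -0.0, -2.887]
contact_force: [-0.0, -0.6, -0.2]
opening: 0.817
grasp_force: 0.0
```

Request:
arm_command(
  deltas=[
    {"hand": 85,"tx": 0,"ty": 0,"tz": -15,"wx": 0,"wy": 0,"wz": 0},
    {"hand": 85,"tx": 0,"ty": 0,"tz": -40,"wx": 0,"wy": 0,"wz": 0},
    {"hand": 85,"tx": 0,"ty": 0,"tz": -45,"wx": 0,"wy": 0,"wz": 0.17},
    {"hand": 85,"tx": 0,"ty": 0,"tz": -40,"wx": 0,"wy": 0,"wz": 0.18},
    {"hand": 85,"tx": 0,"ty": 0,"tz": -15,"wx": 0,"wy": 0,"wz": 0.17},
    {"hand": 85,"tx": 0,"ty": 0,"tz": 0,"wx": 0,"wy": 0,"wz": 0},
  ],
)

```text
clock: 21.42
eef_pos: [450.2, 73.9, 167.2]
tcp_rot: [3.14, 0.003, 2.877]
contact_force: [0.1, 0.5, -0.5]
opening: 0.997
grasp_force: 0.0
```

Request:
arm_command(
  deltas=[
    {"hand": 85,"tx": -5,"ty": -20,"tz": 0,"wx": 0,"wy": 0,"wz": 0},
    {"hand": 85,"tx": -13,"ty": -50,"tz": 0,"wx": 0,"wy": 0,"wz": 0},
    {"hand": 85,"tx": -14,"ty": -55,"tz": 0,"wx": 0,"wy": 0,"wz": 0},
    {"hand": 85,"tx": -14,"ty": -55,"tz": 0,"wx": 0,"wy": 0,"wz": 0},
    {"hand": 85,"tx": -14,"ty": -55,"tz": 0,"wx": 0,"wy": 0,"wz": 0},
    {"hand": 85,"tx": -14,"ty": -50,"tz": 0,"wx": 0,"wy": 0,"wz": 0},
    {"hand": 85,"tx": -10,"ty": -35,"tz": 0,"wx": 0,"wy": 0,"wz": 0},
    {"hand": 85,"tx": -3,"ty": -14,"tz": 0,"wx": 0,"wy": 0,"wz": 0},
  ],
)

```text
clock: 22.42
eef_pos: [444.9, -272.8, 164.4]
tcp_rot: [3.141, -0.001, 2.877]
contact_force: [0.5, -0.1, 0.7]
opening: 0.998
grasp_force: 0.0
```

Request:
arm_command(
  deltas=[
    {"hand": 85,"tx": 0,"ty": 0,"tz": 0,"wx": 0,"wy": 0,"wz": 0},
    {"hand": 85,"tx": 0,"ty": 0,"tz": 0,"wx": 0,"wy": 0,"wz": 0},
  ],
)

```text
clock: 22.68
eef_pos: [445.3, -270.0, 164.9]
tcp_rot: [3.141, -0.001, 2.877]
contact_force: [0.9, -0.2, -0.6]
opening: 0.991
grasp_force: 0.0
```

Run:
```python
from g import *
f=shot('w9');go(447.5,-271,14,165)
I=rect(f,62,0,390,510,-330,-210,4,True);h=cv2.cvtColor(I,cv2.COLOR_RGB2HSV)
m=((h[...,0]<25)&(h[...,0]>3)&(h[...,1]>60)&(h[...,2]>60)).astype(np.uint8)
for c in cv2.findContours(m,0,1)[0]:
    if cv2.contourArea(c)>3000: (u,v),wh,t=cv2.minAreaRect(c);print('box',510-v/4,-210-u/4,np.array(wh)/4,t)
cv2.imwrite('pics/c9.png',np.hstack([f['image'][:,:320],I[:420]])[:,:,::-1])
```

```text
t 22.73 at [ 445.4 -270.   165.1] yaw 164.9 q6 -1.85 | wz -0.002 tx,ty,tz after turn [ -2.3  -0.4 151.1]
box 443.30865478515625 -269.1182632446289 [39.70879364 48.45744705] 15.255118370056152
```

View pics/c9.png

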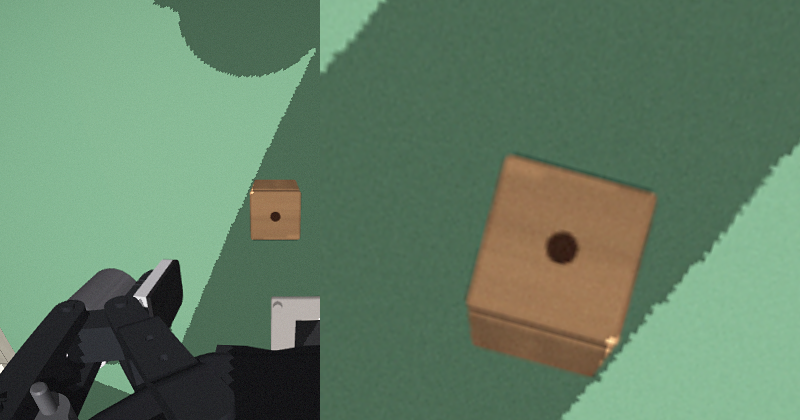

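The box hole is at crop (242,247), which gives (448,−270.5) with yaw −15°. Descending to grasp.

Request:
arm_command(
  deltas=[
    {"hand": 85,"tx": -3,"ty": 0,"tz": 25,"wx": 0,"wy": 0,"wz": 0},
    {"hand": 85,"tx": 0,"ty": 0,"tz": 42,"wx": 0,"wy": 0,"wz": 0},
    {"hand": 85,"tx": 0,"ty": 0,"tz": 42,"wx": 0,"wy": 0,"wz": 0},
    {"hand": 85,"tx": 0,"ty": 0,"tz": 28,"wx": 0,"wy": 0,"wz": 0},
    {"hand": 85,"tx": 0,"ty": 0,"tz": 13,"wx": 0,"wy": 0,"wz": 0},
    {"hand": 85,"tx": 0,"ty": 0,"tz": 0,"wx": 0,"wy": 0,"wz": 0},
    {"hand": 32,"tx": 0,"ty": 0,"tz": 0,"wx": 0,"wy": 0,"wz": 0},
    {"hand": 32,"tx": 0,"ty": 0,"tz": 0,"wx": 0,"wy": 0,"wz": 0},
  ],
  squeeze=30,
)

```text
clock: 23.72
eef_pos: [449.2, -272.5, 16.4]
tcp_rot: [-3.141, 0.002, 2.876]
contact_force: [-0.1, -0.1, 0.4]
opening: 0.597
grasp_force: 0.0
```

Request:
arm_command(
  deltas=[
    {"hand": 32,"tx": 0,"ty": 0,"tz": 0,"wx": 0,"wy": 0,"wz": 0},
    {"hand": 32,"tx": 0,"ty": 0,"tz": 0,"wx": 0,"wy": 0,"wz": 0},
    {"hand": 32,"tx": 0,"ty": 0,"tz": 0,"wx": 0,"wy": 0,"wz": 0},
  ],
  squeeze=30,
)

```text
clock: 24.1
eef_pos: [449.1, -272.5, 16.3]
tcp_rot: [-3.141, 0.002, 2.876]
contact_force: [0.0, 1.3, 7.4]
opening: 0.466
grasp_force: 31.3
```

Request:
arm_command(
  deltas=[
    {"hand": 32,"tx": 0,"ty": 0,"tz": -8,"wx": 0,"wy": 0,"wz": 0},
    {"hand": 32,"tx": 0,"ty": 0,"tz": -25,"wx": 0,"wy": 0,"wz": 0},
    {"hand": 32,"tx": 0,"ty": 0,"tz": -30,"wx": 0,"wy": 0,"wz": 0},
    {"hand": 32,"tx": 0,"ty": 0,"tz": -17,"wx": 0,"wy": 0,"wz": 0.015},
    {"hand": 32,"tx": 0,"ty": 0,"tz": 0,"wx": 0,"wy": 0,"wz": 0},
  ],
  squeeze=30,
)

```text
clock: 24.72
eef_pos: [449.2, -272.6, 96.5]
tcp_rot: [-3.141, 0.003, 2.86]
contact_force: [-0.1, -0.1, -0.5]
opening: 0.462
grasp_force: 30.4
```

Run:
```python
from g import *
go(609.5,-268.6,95,164)
f=shot('w10')
I=rect(f,8,0,550,670,-330,-210,3,True);cv2.imwrite('pics/c10.png',I[:,:,::-1])
m=((I.max(2)<60)).astype(np.uint8)
for c in cv2.findContours(m,0,1)[0]:
    if 900<cv2.contourArea(c)/9<2800: (u,v),wh,t=cv2.minAreaRect(c);print('sq',670-v/3,-210-u/3,np.array(wh)/3,t)
```

```text
t 24.73 at [ 449.2 -272.6   96.5] yaw 163.9 q6 -1.84 | wz -0.002 tx,ty,tz after turn [-153.    48.1    1.5]
```

Request:
arm_command(
  deltas=[
    {"hand": 32,"tx": -15,"ty": 5,"tz": 0,"wx": 0,"wy": 0,"wz": 0},
    {"hand": 32,"tx": -33,"ty": 10,"tz": 0,"wx": 0,"wy": 0,"wz": 0},
    {"hand": 32,"tx": -40,"ty": 12,"tz": 0,"wx": 0,"wy": 0,"wz": 0},
    {"hand": 32,"tx": -35,"ty": 11,"tz": 0,"wx": 0,"wy": 0,"wz": 0},
    {"hand": 32,"tx": -22,"ty": 7,"tz": 0,"wx": 0,"wy": 0,"wz": 0},
    {"hand": 32,"tx": -8,"ty": 3,"tz": 0,"wx": 0,"wy": 0,"wz": 0},
    {"hand": 32,"tx": 0,"ty": 0,"tz": 0,"wx": 0,"wy": 0,"wz": 0},
    {"hand": 32,"tx": 0,"ty": 0,"tz": 0,"wx": 0,"wy": 0,"wz": 0},
  ],
  squeeze=30,
)

```text
clock: 25.78
eef_pos: [607.8, -268.3, 94.8]
tcp_rot: [3.142, -0.001, 2.861]
contact_force: [0.5, 1.0, 0.3]
opening: 0.465
grasp_force: 30.4
```

Run:
```python
from g import *
f=shot('w11');go(609.8,-267.8,24.3,164)
# plate outline near edge: low saturation bright
I=rect(f,8,0,530,690,-350,-190,3,True);h=cv2.cvtColor(I,cv2.COLOR_RGB2HSV)
pl=((h[...,1]<45)&(h[...,2]>90)).astype(np.uint8);pl=cv2.morphologyEx(pl,cv2.MORPH_OPEN,np.ones((5,5)))
dk=(I.max(2)<60).astype(np.uint8)
def P(c):return np.stack([690-c[:,0,1]/3,-190-c[:,0,0]/3],1)
y=np.radians(164);T=np.array([[np.cos(y),np.sin(y)],[np.sin(y),-np.cos(y)]]);c0=np.array([609.8,-267.8])
for n,m,a in(('plate',pl,2000),('dark',dk,150)):
    for c in cv2.findContours(m,0,1)[0]:
        if cv2.contourArea(c)/9>a: q=(P(c)-c0)@T.T;print(n,int(cv2.contourArea(c)/9),'toolx',q[:,0].min().round(1),q[:,0].max().round(1),'tooly',q[:,1].min().round(1),q[:,1].max().round(1))
```

```text
t 25.82 at [ 607.8 -268.4   95.1] yaw 163.9 q6 -1.71 | wz -0.002 tx,ty,tz after turn [-1.7  1.1 70.8]
plate 5125 toolx -61.8 50.9 tooly -58.5 55.7
dark 825 toolx 3.7 22.6 tooly -22.5 22.9
dark 816 toolx -99.7 -32.2 tooly -70.0 -47.9
dark 497 toolx -70.4 -32.6 tooly 45.0 78.6
```

The square's visible edges confirm the target within about 0.5 mm. Lowering and releasing.

Request:
arm_command(
  deltas=[
    {"hand": 32,"tx": -2,"ty": 1,"tz": 15,"wx": 0,"wy": 0,"wz": 0},
    {"hand": 32,"tx": 0,"ty": 0,"tz": 25,"wx": 0,"wy": 0,"wz": 0},
    {"hand": 32,"tx": 0,"ty": 0,"tz": 18,"wx": 0,"wy": 0,"wz": 0},
    {"hand": 32,"tx": 0,"ty": 0,"tz": 8,"wx": 0,"wy": 0,"wz": 0},
    {"hand": 32,"tx": 0,"ty": 0,"tz": 3,"wx": 0,"wy": 0,"wz": 0},
    {"hand": 32,"tx": 0,"ty": 0,"tz": 0,"wx": 0,"wy": 0,"wz": 0},
    {"hand": 32,"tx": 0,"ty": 0,"tz": 0,"wx": 0,"wy": 0,"wz": 0},
  ],
  squeeze=30,
)

```text
clock: 26.7
eef_pos: [611.4, -268.2, 27.0]
tcp_rot: [-3.141, 0.001, 2.861]
contact_force: [-0.6, 0.6, -0.1]
opening: 0.467
grasp_force: 30.4
```

Request:
arm_command(
  deltas=[
    {"hand": 32,"tx": 1,"ty": 0,"tz": 1,"wx": 0,"wy": 0,"wz": 0},
    {"hand": 32,"tx": 0,"ty": 0,"tz": 1,"wx": 0,"wy": 0,"wz": 0},
    {"hand": 32,"tx": 0,"ty": 0,"tz": 0,"wx": 0,"wy": 0,"wz": 0},
    {"hand": 44,"tx": 0,"ty": 0,"tz": 0,"wx": 0,"wy": 0,"wz": 0},
    {"hand": 80,"tx": 0,"ty": 0,"tz": 0,"wx": 0,"wy": 0,"wz": 0},
    {"hand": 80,"tx": 0,"ty": 0,"tz": 0,"wx": 0,"wy": 0,"wz": 0},
    {"hand": 80,"tx": 0,"ty": 0,"tz": 0,"wx": 0,"wy": 0,"wz": 0},
  ],
)

```text
clock: 27.58
eef_pos: [610.0, -267.7, 24.3]
tcp_rot: [3.142, 0.0, 2.861]
contact_force: [-0.9, 1.1, 0.4]
opening: 0.933
grasp_force: 0.0
```

Request:
arm_command(
  deltas=[
    {"hand": 80,"tx": 0,"ty": 0,"tz": -15,"wx": 0,"wy": 0,"wz": 0},
    {"hand": 80,"tx": 0,"ty": 0,"tz": -40,"wx": 0,"wy": 0,"wz": 0},
    {"hand": 80,"tx": 0,"ty": 0,"tz": -50,"wx": 0,"wy": 0,"wz": 0},
    {"hand": 80,"tx": 0,"ty": 0,"tz": -50,"wx": 0,"wy": 0,"wz": 0},
    {"hand": 80,"tx": 0,"ty": 0,"tz": -15,"wx": 0,"wy": 0,"wz": 0},
    {"hand": 80,"tx": 0,"ty": 0,"tz": 0,"wx": 0,"wy": 0,"wz": 0},
  ],
)

```text
clock: 28.32
eef_pos: [610.5, -268.0, 195.8]
tcp_rot: [-3.141, 0.003, 2.861]
contact_force: [-0.3, 0.2, -0.1]
opening: 0.938
grasp_force: 0.0
```

Run:
```python
from g import *
import m
go(610,-268,190,164)
f=shot('w12');t=imaging.grab_frame('top')
I=rect(f,70,0,550,670,-330,-210,4,True);h=cv2.cvtColor(I,cv2.COLOR_RGB2HSV)
k=((h[...,0]<25)&(h[...,0]>3)&(h[...,1]>60)&(h[...,2]>60)).astype(np.uint8)
for c in cv2.findContours(k,0,1)[0]:
    if cv2.contourArea(c)>3000: (u,v),wh,a=cv2.minAreaRect(c);print('box (incl. side)',670-v/4,-210-u/4,np.array(wh)/4,a)
hole=((I.max(2)<60)&(cv2.morphologyEx(k,cv2.MORPH_CLOSE,np.ones((45,45)))>0)).astype(np.uint8)
for c in cv2.findContours(hole,0,1)[0]:
    if 100<cv2.contourArea(c)<2500: M=cv2.moments(c);print('hole?',670-M['m01']/M['m00']/4,-210-M['m10']/M['m00']/4,cv2.contourArea(c)/16)
for o in m.comps(t,20,lambda h:((h[...,0]<6)|(h[...,0]>174))&(h[...,1]>150)&(h[...,2]>70),500,4000): print('red top',o['c'].round(1),np.round(o['wh'],1),o['ang'])
```

```text
t 28.32 at [ 610.5 -268.   195.8] yaw 163.9 q6 -1.71 | wz -0.002 tx,ty,tz after turn [ 0.5 -0.2  5.8]
box (incl. side) 604.2852096557617 -266.5101509094238 [39.42975998 47.24731064] 16.07357406616211
hole? 608.3801978537895 -267.5710932260228 31.0625
red top [437.4  66.4] [67.4 35.4] 75.96376037597656
```

Run:
```python
from g import *
t=imaging.grab_frame('top');t0=pickle.load(open('top0.pkl','rb'))
for n,z,x,y in(('inf',30,625,-75),('mug',45,490,520),('tin',90,505,-482)):
    A,B=[rect(q,z,0,x-70,x+70,y-70,y+70,2).astype(int) for q in(t,t0)]
    d=(np.abs(A-B).max(2)>35).astype(np.uint8);d=cv2.morphologyEx(d,cv2.MORPH_OPEN,np.ones((5,5)))
    print(n,[(round(cv2.contourArea(c)/4),(x+70-cv2.minEnclosingCircle(c)[0][1]/2,y+70-cv2.minEnclosingCircle(c)[0][0]/2),cv2.minEnclosingCircle(c)[1]/2) for c in cv2.findContours(d,0,1)[0] if cv2.contourArea(c)>400])
f=pickle.load(open('w9.pkl','rb'));h=cv2.cvtColor(f['image'],cv2.COLOR_RGB2HSV)
```

```text
inf [(248, (621.5, -73.0), 10.198088645935059), (315, (655.5, -91.25), 19.060808181762695), (10495, (613.75, -74.75), 90.87428283691406)]
mug []
tin [(155, (449.75, -475.75), 15.560416221618652), (1903, (500.0547866821289, -445.1648941040039), 32.89703369140625), (2253, (507.50647735595703, -482.5220184326172), 33.69112777709961), (658, (549.1747035980225, -424.73877143859863), 18.434795379638672), (3467, (523.38037109375, -507.6052474975586), 62.58898162841797), (110, (574.1944444179535, -458.75), 13.274515151977539)]
```

Shadow changes spoil that check; a quick wrist look at the ring will settle it.

Request:
arm_command(
  deltas=[
    {"hand": 80,"tx": 2,"ty": 15,"tz": 0,"wx": 0,"wy": 0,"wz": 0},
    {"hand": 80,"tx": 5,"ty": 40,"tz": 0,"wx": 0,"wy": 0,"wz": 0},
    {"hand": 80,"tx": 5,"ty": 50,"tz": 0,"wx": 0,"wy": 0,"wz": 0},
    {"hand": 80,"tx": 5,"ty": 45,"tz": 0,"wx": 0,"wy": 0,"wz": 0},
    {"hand": 80,"tx": 3,"ty": 20,"tz": 0,"wx": 0,"wy": 0,"wz": 0},
    {"hand": 80,"tx": 0,"ty": 0,"tz": 0,"wx": 0,"wy": 0,"wz": 0},
    {"hand": 80,"tx": 0,"ty": 0,"tz": 0,"wx": 0,"wy": 0,"wz": 0},
  ],
)

```text
clock: 29.35
eef_pos: [637.6, -99.5, 193.9]
tcp_rot: [-3.141, -0.0, 2.861]
contact_force: [0.4, 0.1, 0.7]
opening: 0.94
grasp_force: 0.0
```

Run:
```python
from g import *
f=shot('w13');go(610,-268,190,164)
# dark ring visible part (z=8)
I=rect(f,8,0,580,670,-120,-30,4,True);dk=(I.max(2)<65).astype(np.uint8);dk=cv2.morphologyEx(dk,cv2.MORPH_OPEN,np.ones((3,3)))
for c in cv2.findContours(dk,0,1)[0]:
    if cv2.contourArea(c)>300: b=cv2.boundingRect(c);print('ring arc x',670-b[1]/4,670-(b[1]+b[3])/4,'y',-30-b[0]/4,-30-(b[0]+b[2])/4)
# Hough circle for ball at plane z=29 and view vertical silhouette
J=rect(f,29,0,575,675,-125,-25,4,True);g=cv2.medianBlur(cv2.cvtColor(J,cv2.COLOR_RGB2GRAY),5)
H=cv2.HoughCircles(g,cv2.HOUGH_GRADIENT,1,30,param1=80,param2=18,minRadius=88,maxRadius=116)
if H is not None:
    for u,v,R in H[0][:3]: print('circle',675-v/4,-25-u/4,R/4)
S=rect(f,29,0,300,750,-350,200,1,True);h=cv2.cvtColor(S,cv2.COLOR_RGB2HSV)
```

```text
t 29.4 at [637.7 -99.9 194. ] yaw 163.9 q6 -1.45 | wz -0.002 tx,ty,tz after turn [ -19.7 -169.2    4. ]
ring arc x 625.5 597.75 y -46.25 -97.0
circle 625.125 -74.875 25.0
```

The ball sits at (625,−75) with a 25 mm radius, against the ring at (625.6,−73.7). All four are placed, so I'm handing in.

```bash
python3 -c "
from rig import r
print(r.sign_off())"
```

```text
the job is handed in; nothing more can be done
None
```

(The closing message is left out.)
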